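# Roll a brass bar into its V-block and set it against the end stop

### The arm

A 6-joint arm with a two-finger parallel gripper is mounted at the origin on a cart in front of the work surface, level with it; the furniture and walls round the work are solid. World frame = base frame: x ahead of the robot, y to its left, z up, the work surface at z = 0. Lengths are in mm, angles in degrees, forces in N, time in s.
With the tool pointing down it reaches from about 350 to 850 mm from the base axis. Payload 8.1 kg.
Tool frame: the origin (TCP) lies at the very end of the fingers, on their centre line; the grasp point (between the pads) lies 19 mm behind it (r.grip_depth is the distance from the TCP to the grasp point, in mm); y points along the fingers, z is the direction in which the jaws open and shut, and the axes are right-handed (so a half turn about y gives the same grasp; the last joint's range is limited). The gripper opens to 85 mm and grips with 20 to 120 N. Pads are 22 mm wide; open, the fingers measure 114 mm over their backs; the gripper's body (76 mm by 85 mm) begins 54 mm behind the grasp point. The pads swing forward as they close: fully open they stand 13 mm farther back than shut.
Start: joints at [68.617, 7.471, 85.268, -0, 87.261, -4.893], TCP at [170.284, 575.333, 191.592] pointing down, gripper open.
Joint ranges: [-169.43, 169.43], [-51.17, 129.36], [1.28, 143.12], [-76.62, 256.62], [0, 156.53], [-152.29, 152.29]. Speed limits (degrees/s): [136.94, 136.94, 159.86, 180, 180, 180].

### API

Orientations are given as [roll, pitch, yaw] about the fixed x, y, z axes, in that order (R = Rz(yaw) Ry(pitch) Rx(roll)).
In Python, from bench import readout, eyes, r gives the robot as it stands. The module is installed in compiled form; this text tells all that it offers.
- The arm moves only by the tool move_arm, never from a script. Its argument "motion" is text: rows parted by semicolons, each of 6 numbers parted by spaces: the shift along the world's x, y, z in cm, then the turn, a rotation vector about the world's x, y, z in degrees. A call has 1 to 10 rows; each row is the pose to reach, as a shift and turn from the pose commanded when the call began; what a row does not reach only later rows make up. A row lasts 1/12 s, in which the tool goes at most 41.7 mm and 7.16 degrees, less where a joint would pass 70% of its speed; a pose out of reach is approached as far as the arm can. A call with a gripper value outside its range is refused whole. "fingers" is the finger opening in cm, from 0 to 8.54, set as the call begins (left out, the last holds). The fingers move at their own pace and stop on an object; "squeeze" is the grip in N (left out, the last holds). Time passes only in rows, so rows that repeat a pose let the fingers close. It gives the time, the measured TCP pose, the force and the opening at its end, in the units of the state.
- readout.sense(): the state, without advancing time (a new reading comes with each control period).
- eyes.snapshot(name): name is "side" or "top" or "wrist"; returns a dict with "image" (400x640x3 uint8, blue, green, red), "fx", "fy", "cx", "cy" (pixels), "world_to_cam" (4x4, takes a point from world to camera coordinates). Camera axes: x right, y down, z forward; pixel columns grow to the right and rows downward; lengths in mm; the calibration is good to about 2 mm. A picture is of the moment at which its call begins. There is no depth.
- r.hand_in(): hands the job in, once; it reports no verdict.
The state is a dict: "time": time; "joint_pos": joint angles; "qd": joint speeds; "joint_efforts": joint torques, N m; "tool_pos": TCP position; "tcp_rot": TCP orientation; "ft_force": force on the tool from outside, world axes, zero at the start; "wrist_torque": the same for the moment, N m; "finger_gap": finger opening in mm.
Only numpy, scipy, OpenCV 4.12 (cv2) and the standard library are available. Lean on these libraries where they do the work, as an engineer would, in place of code of your own. Each camera call takes 0.05 s, during which the arm holds its last target. There are 200 camera calls.

### The job

Roll the brass bar along the bench and up the blue ramp until it drops into the groove of the V-block, then push it endways along the groove until its end touches the red end stop, and move the hand clear. Only push it, gently, with the fingers: never pinch the bar or lift it off what it lies on, and leave everything else on the bench where it stands.

Things in the scene. Friction and masses are not known exactly. Their poses are not given: they have to be found in the camera images.
- bar: Loose brass-coloured smooth round bar, 40 mm diameter, 150 mm long, 0.3 to 0.6 kg, lying on its side. Origin at its centre, 20 mm above the bench; y is its long axis, x and z turn as it rolls. It starts before the ramp, within 0.25 rad of parallel to the groove (its y roughly along the V-block's y), 15 to 45 mm short of the stopped place measured along the groove. On the ramp it rolls back if let go.
- v_block: Blue V-block with ramp, fixed to the bench, 150 mm wide (y -75 to +75). Origin on the bench under the middle of the groove's lowest line; z up, x the rolling direction, y along the groove towards the stop. A bar seated in the bare-metal 90 degree groove has its axis at x = 0, z = 38 mm; against the stop its centre is at y = 0. The groove's rear side rises to 46 mm at x = 36; block ends at x = 46.
- ramp_foot (a point): Where the blue ramp starts at bench level, middle of its width: V-block frame x = -103 mm, y = 0, z = 0. Axes as the V-block. The ramp is plane, rises at about 17 degrees up to the crest and is as wide as the block.
- ramp_crest (a point): Top edge of the ramp, middle of its width: V-block frame x = -16 mm, y = 0, z = 26 mm. Axes as the V-block. Behind it the groove falls at 45 degrees to its lowest line (x = 0, z = 10 mm).
- stop_face (a point): Point on the red end stop's face where the bar's end must touch: V-block frame x = 0, y = +75 mm, z = 38 mm. Axes as the V-block. The stop is an upright plate 10 mm thick, x = -14 to +48 mm, 60 mm high. The groove's other end (y = -75 mm) is open, with free bench before it; the stopped bar's free end is flush with it.
- vial_b: Bystander: small glass vial with black cap, 27 mm diameter, 62 mm high, upright. Origin at the centre of its underside.
- tape_blue: Bystander: roll of blue tape, 46 mm diameter, 25 mm high, lying flat. Origin at the centre of its underside.
- timer: Bystander: white lab timer, 58x66x19 mm, lying flat. Origin at the centre of its underside.
There are look-alikes about, which are no part of the job. Several things look just like the bar: the one meant starts farthest to the robot's right.

How it is judged:
By the outcome, as a careful person would: the job done as asked, in the order asked, and still so for the second after the job is handed in, with the robot touching nothing.
It also fails if it takes over 51 s, if anything falls off the work surface, if the arm or the gripper's body presses on something with over 40 N, if the wrist force passes 120 N, or if a joint passes its speed limit or range.

## Working session

There is one attempt and no reset: what is moved stays moved. The work goes in short steps, Python scripts to look and compute and a tool call to move; the robot and the scene stay as the last step left them, time stands still between calls to the robot, and variables do not carry over. Pictures are saved under pics/ and viewed, about 8 in all and at most 12, crops included, and the job is handed in when it is done.

Besides the shell and the picture viewer there is one more tool, called after "Emit:" in YAML: its name, and indented under it one key for each argument. move_arm: Moves the arm, as the interface text tells. Its arguments: {"type":"object","properties":{"motion":{"type":"string"},"fingers":{"type":"number"},"squeeze":{"type":"number"}},"required":["motion"]}

```bash
mkdir -p pics; cat > h.py <<'E'
import numpy as np, cv2
from bench import readout, eyes, r
def snap(n,f=None):
    s=eyes.snapshot(n)
    if f: cv2.imwrite('pics/'+f,s['image'])
    return s
def ray(s,u,v,z):
    T=np.array(s['world_to_cam']);R=T[:3,:3];c=-R.T@T[:3,3]
    d=R.T@np.array([(u-s['cx'])/s['fx'],(v-s['cy'])/s['fy'],1])
    return c+d*(z-c[2])/d[2]
def proj(s,p):
    T=np.array(s['world_to_cam']);q=T[:3,:3]@np.array(p,float)+T[:3,3]
    return np.array([s['fx']*q[0]/q[2]+s['cx'],s['fy']*q[1]/q[2]+s['cy']])
E
python3 - <<'E'
from h import *
a=snap('top','top0.png');b=snap('side','side0.png')
for s in(a,b):
    T=np.array(s['world_to_cam']);print(-T[:3,:3].T@T[:3,3],s['fx'],T[:3,:3].round(2).tolist())
print(readout.sense())
E
```

```text
[ 402.19144706   94.34468816 1305.23658494] 497.4489410509244 [[-0.02, -1.0, -0.0], [-0.98, 0.02, -0.18], [0.18, -0.0, -0.98]]
[473.10506019 913.66598074 816.89795711] 514.853442470498 [[-0.99, -0.16, -0.02], [-0.1, 0.66, -0.74], [0.13, -0.73, -0.67]]
{'time': 0.1, 'joint_pos': array([ 6.86155933e+01,  7.51050608e+00,  8.53214339e+01, -4.59241568e-04,
        8.72619309e+01, -4.89344699e+00]), 'qd': array([-0.03200014, -0.16806225, -0.08088457,  0.06008405,  0.01904545,
        0.05039582]), 'joint_efforts': array([ 1.73166114e-03, -5.70950675e+01, -5.01941192e+01, -3.58137856e-05,
        8.21266731e-03,  7.93932653e-07]), 'tool_pos': array([170.10368156, 574.81138235, 190.66764312]), 'tcp_rot': array([-9.00935678e+01,  7.55044878e-03, -1.64909436e+01]), 'ft_force': array([-0.02441508, -0.21373825,  0.13871829]), 'wrist_torque': array([0.00794442, 0.03462504, 0.00714058]), 'finger_gap': 85.41314274833857}
```

View pics/top0.png

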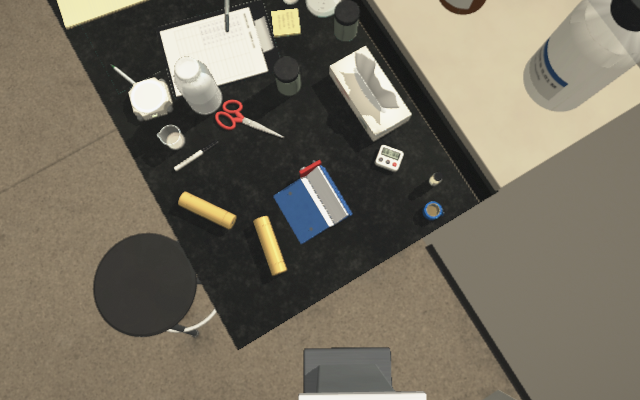

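View pics/side0.png

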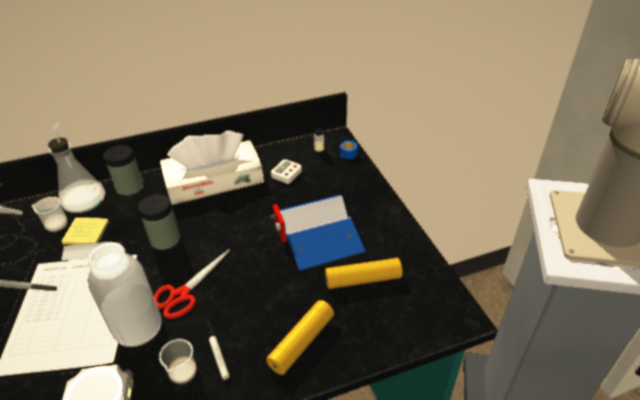

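The top view shows two brass bars, A at (270,245) and B at (207,210). Image right is the robot's right (-y), so bar A is the one meant. Its look-alike is bar B. The block's ramp is blue at about (308,210) and the stop is red at (311,168). Next I'll measure both.

```bash
cat > m.py <<'E'
from h import *
def meas(n,f=None):
    s=snap(n,f);im=s['image'];hsv=cv2.cvtColor(im,cv2.COLOR_BGR2HSV)
    def blobs(lo,hi,mn):
        m=cv2.inRange(hsv,lo,hi)
        cs,_=cv2.findContours(m,cv2.RETR_EXTERNAL,cv2.CHAIN_APPROX_NONE)
        return [c for c in cs if cv2.contourArea(c)>mn]
    return s,blobs((15,110,70),(32,255,255),300),blobs((100,110,40),(125,255,255),700),blobs((0,150,70),(8,255,255),20)
def quad(c):
    h=cv2.convexHull(c)
    for e in np.arange(1,12,.5):
        q=cv2.approxPolyDP(h,e,True)
        if len(q)==4:return q[:,0]
    return q[:,0]
E
python3 - <<'E'
from m import *
for n in('top','side'):
    s,y,b,rd=meas(n)
    print(n)
    for c in y:
        rc=cv2.minAreaRect(c);bx=cv2.boxPoints(rc);print(' bar',rc)
        for p in bx: print('   ',p.round(1),ray(s,*p,20).round(1))
    for c in b:
        for p in quad(c): print(' blue',p,'z0',ray(s,*p,0)[:2].round(1),'z26',ray(s,*p,26)[:2].round(1))
    for c in rd:
        rc=cv2.minAreaRect(c);print(' red',rc[0],cv2.contourArea(c))
    if n=='top':
        c=s['image'][140:290,160:370];cv2.imwrite('pics/crop1.png',cv2.resize(c,None,fx=3.5,fy=3.5,interpolation=cv2.INTER_CUBIC))
E
```

```text
top
 bar ((269.5400085449219, 244.77999877929688), (60.07402801513672, 16.36365509033203), 70.55996704101562)
    [251.8 219.2] [589.4 277.6  20. ]
    [267.3 213.7] [603.1 237.5  20. ]
    [287.3 270.4] [455.6 185.6  20. ]
    [271.8 275.8] [442.4 225.   20. ]
 bar ((206.63864135742188, 209.70887756347656), (60.835601806640625, 16.20849609375), 25.463346481323242)
    [175.7 203.9] [632.8 477.8  20. ]
    [182.7 189.3] [671.7 460.9  20. ]
    [237.6 215.5] [599.7 314.9  20. ]
    [230.6 230.1] [561.6 332.4  20. ]
 blue [298 179] z0 [699.4 157.5] z26 [693.5 156.2]
 blue [328 226] z0 [570.9  79.1] z26 [567.6  79.4]
 blue [302 243] z0 [527.1 148.1] z26 [524.6 147. ]
 blue [273 197] z0 [651.2 224.6] z26 [646.2 222. ]
 red (309.7752990722656, 168.14044189453125) 107.0
 red (230.56712341308594, 114.04698181152344) 540.0
side
 bar ((351.5, 392.0), (45.0, 14.0), -0.0)
    [329. 399.] [544.  506.5  20. ]
    [329. 385.] [547.9 482.1  20. ]
    [374. 385.] [473.8 470.5  20. ]
    [374. 399.] [471.5 495.1  20. ]
 bar ((300.33929443359375, 336.356201171875), (24.828306198120117, 86.918678283691
[... 488 characters left out ...]
9922, 77.51020050048828), 81.74057006835938)
    [323.7 267.1] [599.3 226.9  20. ]
    [400.4 255.9] [446.4 172.6  20. ]
    [403.6 277.8] [436.9 230.7  20. ]
    [326.9 288.9] [583.9 281.8  20. ]
 bar ((84.5, 230.5), (27.0, 47.0), 90.0)
    [ 61. 217.] [1217.6  168.4   20. ]
    [108. 217.] [1110.4  152.3   20. ]
    [108. 244.] [1070.1  232.2   20. ]
    [ 61. 244.] [1171.5  247.6   20. ]
 blue [352 219] z0 [561.9  55.6] z26 [559.1  82.9]
 blue [364 252] z0 [523.6 154.3] z26 [522.  178.5]
 blue [298 269] z0 [654.6 223. ] z26 [648.9 245. ]
 blue [288 235] z0 [696.8 128.3] z26 [689.7 153.3]
 red (174.23077392578125, 298.8461608886719) 1019.0
 red (279.3000183105469, 222.59999084472656) 185.0
```

View pics/crop1.png

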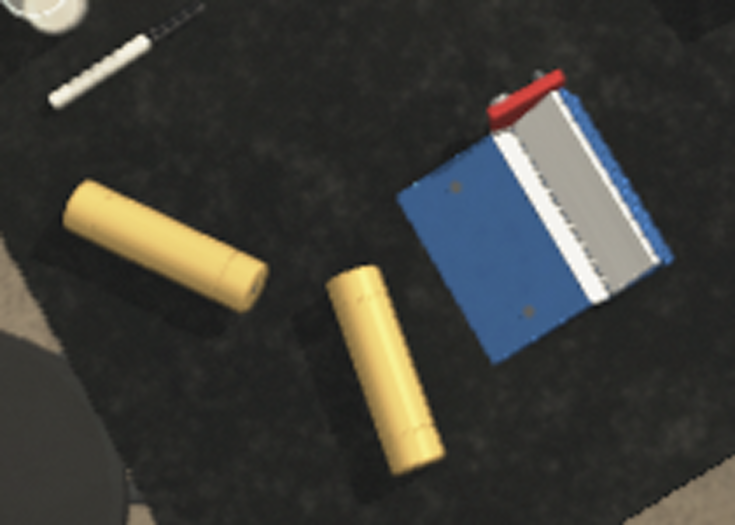

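The crop confirms bar A, at crop pixel (385,370), as the rightmost. Bar B is at crop pixel (165,245). The stop is at the far end of the groove.

- **Block:** origin about (638,101), with y at about 29.8°. The foot and crest edges come out at 147–148 mm against 150 given.
- **Bar:** centre about (521,230), yaw 19.6°. In the block frame that is x = -170, y = -36, yaw -10°, which agrees with the text.

I'll move behind the bar with the jaw line parallel to the groove.

Emit:
move_arm:
  motion: "31.5 -29.8 0 0 0 -43.7; 31.5 -29.8 0 0 0 -43.7; 31.5 -29.8 0 0 0 -43.7; 31.5 -29.8 0 0 0 -43.7; 31.5 -29.8 0 0 0 -43.7; 31.5 -29.8 0 0 0 -43.7; 31.5 -29.8 0 0 0 -43.7; 31.5 -29.8 0 0 0 -43.7; 31.5 -29.8 0 0 0 -43.7; 31.5 -29.8 0 0 0 -43.7"
  fingers: 8.54

```text
time: 1.03
tool_pos: [474.1, 287.3, 191.6]
tcp_rot: [-90.0, 0.0, -60.2]
ft_force: [0.4, 1.3, 0.5]
finger_gap: 85.4
```

Emit:
move_arm:
  motion: "0 0 -3 0 0 0; 0 0 -6 0 0 0; 0 0 -9 0 0 0; 0 0 -12 0 0 0; 0 0 -14 0 0 0; 0 0 -15.5 0 0 0; 0 0 -15.5 0 0 0; 0 0 -15.5 0 0 0"

```text
time: 1.7
tool_pos: [472.0, 288.5, 35.7]
tcp_rot: [-90.1, 0.0, -60.2]
ft_force: [0.3, -0.1, 1.1]
finger_gap: 85.6
```

```bash
python3 - <<'E'
from m import *
s,y,b,rd=meas('side')
st=readout.sense();print(st['time'],st['tool_pos'],st['tcp_rot'])
print(proj(s,st['tool_pos']))
a=cv2.resize(s['image'][170:370,240:500],None,fx=2.2,fy=2.2,interpolation=cv2.INTER_CUBIC)
w=snap('wrist')['image'];w=cv2.resize(w,(0,0),fx=.35,fy=.35)
h=np.zeros((a.shape[0]+w.shape[0],max(a.shape[1],w.shape[1]),3),np.uint8);h[:a.shape[0],:a.shape[1]]=a;h[a.shape[0]:,:w.shape[1]]=w
cv2.imwrite('pics/a1.png',h)
E
```

```text
1.75 [473.18811925 289.13424587  37.21352943] [-8.99880487e+01  1.00390802e-03 -6.01875857e+01]
[383.5898411 293.1338641]
```

View pics/a1.png

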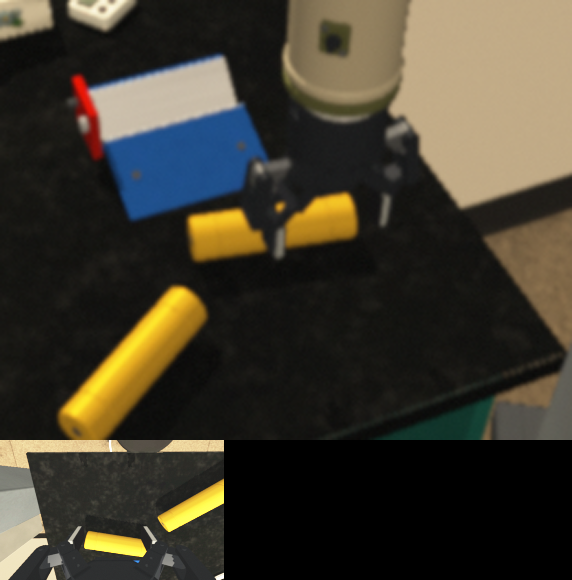

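The picture shows the bar lying on the far side of the two silver fingertips, which are at full-image pixels (367,287) and (415,272). I'll check the tip height against the TCP.

```bash
python3 - <<'E'
from m import *
s=snap('side');st=readout.sense();p=st['tool_pos'];d=np.array([.868,.497,0])
for dz in(0,13,20):
  for k in(49,-49):print(dz,k,proj(s,p+d*k+[0,0,dz]).round(1))
E
```

```text
0 49 [359.3 300.3]
0 -49 [406.2 285.6]
13 49 [359.5 296. ]
13 -49 [406.8 281.2]
20 49 [359.6 293.6]
20 -49 [407.2 278.8]
```

Emit:
move_arm:
  motion: "0 0 -1.5 0 0 0; 0 0 -2.8 0 0 0; 0 0 -3.4 0 0 0; 0.3 -0.5 -3.4 0 0 0; 0.6 -1.0 -3.4 0 0 0; 0.9 -1.5 -3.4 0 0 0; 1.2 -2.0 -3.4 0 0 0; 1.4 -2.4 -3.4 0 0 0; 1.4 -2.4 -3.4 0 0 0"

```text
time: 2.6
tool_pos: [488.0, 264.1, 3.1]
tcp_rot: [-90.0, -0.0, -60.3]
ft_force: [1.0, 0.6, 0.1]
finger_gap: 85.1
```

```bash
cat > vf.py <<'E'
from m import *
O=np.array([638,101.]);yv=np.array([.868,.497]);xv=np.array([.497,-.868])
def V(p): d=np.array(p[:2])-O;return np.array([d@xv,d@yv]).round(1)
def bar(n,z=20):
    s,y,_,_=meas(n)
    for c in y:
        rc=cv2.minAreaRect(c);P=ray(s,*rc[0],z)
        if max(abs(V(P)))<260:
            bx=cv2.boxPoints(rc);e=[np.linalg.norm(bx[i]-bx[i-1]) for i in range(4)]
            i=int(np.argmax(e));d=ray(s,*bx[i],z)-ray(s,*bx[i-1],z);yaw=np.degrees(np.arctan2(d[1],d[0]))
            print(n,'bar V',V(P),'yaw rel',((yaw-29.8+90)%180-90).round(1),'len',np.hypot(*d[:2]).round(0),'area',cv2.contourArea(c))
    return s
def tcp():
    st=readout.sense();p=st['tool_pos'];print('t',round(st['time'],2),'tcp V',V(p),'z',p[2].round(1),'F',st['ft_force'].round(1))
E
python3 -c "
from vf import *
bar('top');s=bar('side');tcp()
cv2.imwrite('pics/a2.png',cv2.resize(s['image'][200:320,280:440],None,fx=4,fy=4,interpolation=cv2.INTER_CUBIC))"
```

```text
top bar V [-161.1  -37.4] yaw rel -7.9 len 156.0 area 506.5
side bar V [-161.7    8.6] yaw rel -9.9 len 57.0 area 479.5
side bar V [-177.1  -75.8] yaw rel -9.6 len 88.0 area 730.5
t 2.7 tcp V [-217.1  -49.4] z 2.9 F [-0.2  0.4  0.6]
```

View pics/a2.png

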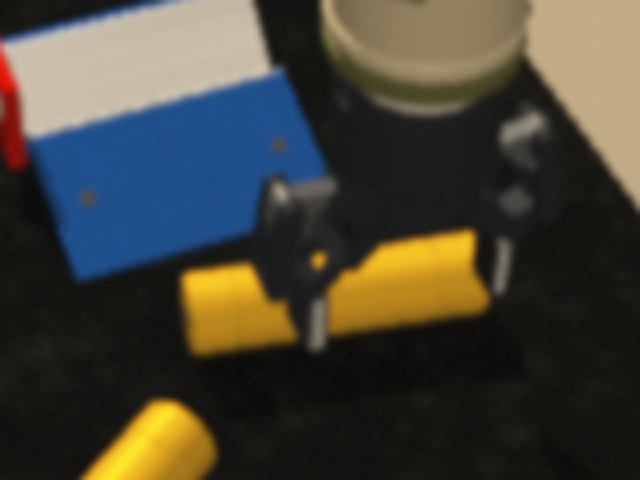

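The fingers stand behind the bar with the tips low, not yet touching. I'll start pushing.

Emit:
move_arm:
  motion: "0.15 -0.26 0 0 0 0; 0.3 -0.52 0 0 0 0; 0.45 -0.78 0 0 0 0; 0.65 -1.13 0 0 0 0; 0.85 -1.48 0 0 0 0; 1.05 -1.83 0 0 0 0; 1.25 -2.18 0 0 0 0; 1.45 -2.53 0 0 0 0; 1.65 -2.88 0 0 0 0; 1.85 -3.23 0 0 0 0"

```text
time: 3.53
tool_pos: [505.7, 232.3, 2.6]
tcp_rot: [-90.0, -0.0, -60.2]
ft_force: [-0.2, 0.4, 1.0]
finger_gap: 85.5
```

```bash
python3 -c "
from vf import *
bar('top');s=bar('side');tcp()"
```

```text
side bar V [-170.9  -41.4] yaw rel -10.2 len 162.0 area 1533.5
t 3.63 tcp V [-179.5  -49.6] z 2.6 F [ 0.  -0.4 -0.3]
```

```bash
python3 -c "
from vf import *
s=snap('side');t=snap('top');w=snap('wrist')
R=lambda i,k:cv2.resize(i,None,fx=k,fy=k,interpolation=cv2.INTER_CUBIC)
a=R(s['image'][190:310,280:440],2.5);b=R(t['image'][140:290,200:360],2);c=R(w['image'],.62)
h=np.zeros((560,730,3),np.uint8);h[:300,:400]=a;h[:300,405:725]=b;h[305:553,:397]=c
cv2.imwrite('pics/a3.png',h)"
```

```text
(no output)
```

View pics/a3.png

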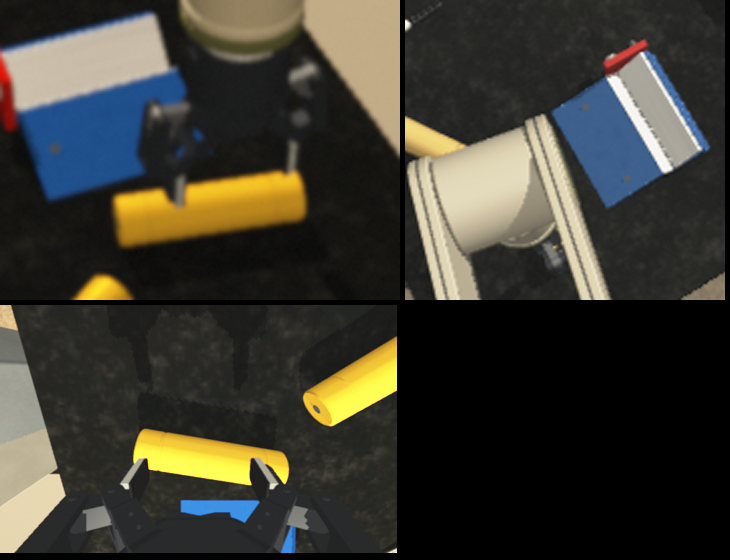

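```bash
python3 -c "
from vf import *
s=snap('side');w=snap('wrist')
P=lambda s:np.array([[s['fx'],0,s['cx']],[0,s['fy'],s['cy']],[0,0,1.]])@np.array(s['world_to_cam'])[:3]
for a,b in(((353,272),(411,250)),((397,259),(234,250))):
    X=cv2.triangulatePoints(P(s),P(w),np.array(a,float),np.array(b,float));X=(X[:3]/X[3])[:,0];print(X.round(1),V(X),proj(s,X),proj(w,X))
T=np.array(w['world_to_cam']);print('wcam',-T[:3,:3].T@T[:3,3],V((-T[:3,:3].T@T[:3,3])[:2]))
p=readout.sense()['tool_pos'];d=np.array([.868,.497,0])
for z in(0,13,25,40):print(z,[proj(c,p+d*k*49+[0,0,z]).round(0) for c in(s,w) for k in(1,-1)])
bar('wrist');bar('side')
for c in meas('wrist')[1]:
  rc=cv2.minAreaRect(c);print(rc)
  if rc[0][0]<400: print([V(ray(w,*q,20)) for q in cv2.boxPoints(rc)])
"
```

```text
[535.8 265.7  62. ] [-193.7   -6.8] [352.65475483 271.46441714] [408.79025506 242.07339508]
[455.9 216.4  57.2] [-190.7 -100.7] [395.91777199 258.89434579] [221.77537801 243.09698005]
wcam [466.7607647  299.30431357 185.55405227] [-257.2  -50.1]
0 [array([347., 287.]), array([391., 274.]), array([391., 220.]), array([252., 220.])]
13 [array([347., 283.]), array([391., 269.]), array([395., 228.]), array([248., 228.])]
25 [array([347., 279.]), array([392., 265.]), array([400., 236.]), array([243., 236.])]
40 [array([347., 274.]), array([392., 261.]), array([407., 247.]), array([236., 247.])]
wrist bar V [-166.5  -36.7] yaw rel -11.0 len 177.0 area 13460.5
wrist bar V [-243.9  100. ] yaw rel 33.9 len 91.0 area 11548.5
side bar V [-171.2  -41.4] yaw rel -10.4 len 162.0 area 1519.0
((340.95947265625, 249.74322509765625), (253.66763305664062, 65.5951919555664), 9.462322235107422)
[array([-157.8, -124.5]), array([-203.7, -112.2]), array([-174.9,   48.7]), array([-124.1,   49.4])]
((579.2059326171875, 130.67645263671875), (76.4883804321289, 184.532470703125), 59.03623962402344)
```

The side and wrist views show the tips passed just over the bar, which has not moved. Open, they sit about 40 mm above the reported TCP. I'll back off and lower in small steps with a force check.

Emit:
move_arm:
  motion: "-0.8 1.4 0 0 0 0; -1.6 2.8 0 0 0 0; -2.4 4.2 0 0 0 0; -2.6 4.5 0 0 0 0; -2.6 4.5 -0.2 0 0 0; -2.6 4.5 -0.4 0 0 0; -2.6 4.5 -0.6 0 0 0; -2.6 4.5 -0.6 0 0 0"

```text
time: 4.7
tool_pos: [479.4, 276.8, -4.1]
tcp_rot: [-90.1, -0.0, -60.2]
ft_force: [-0.1, -0.0, -0.5]
finger_gap: 85.2
```

```bash
python3 -c "
from vf import *
tcp();s=snap('side');w=snap('wrist');t=snap('top')
print([x for x in dir(r) if x[0]!='_'],r.grip_depth)
R=lambda i,k:cv2.resize(i,None,fx=k,fy=k,interpolation=cv2.INTER_CUBIC)
a=R(s['image'][210:330,300:460],3.5)
cv2.imwrite('pics/a4.png',a)"
```

```text
t 4.7 tcp V [-231.4  -50.3] z -4.1 F [-0.1 -0.  -0.5]
['PlanningError', 'grip_depth', 'hand_in'] 18.700000000000003
```

View pics/a4.png

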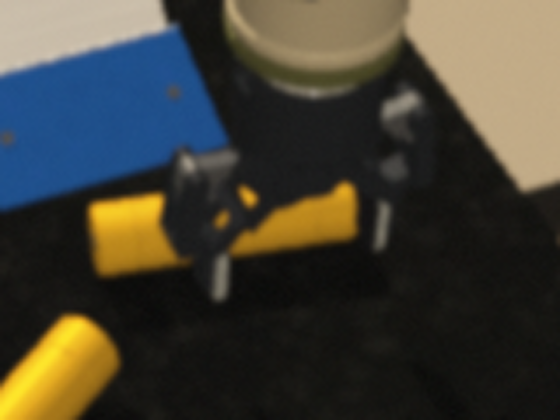

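Emit:
move_arm:
  motion: "0 0 -0.3 0 0 0; 0 0 -0.6 0 0 0; 0 0 -0.9 0 0 0; 0 0 -0.9 0 0 0"

```text
time: 5.18
tool_pos: [478.8, 277.4, -13.4]
tcp_rot: [-90.1, 0.0, -60.2]
ft_force: [0.3, 0.0, -0.6]
finger_gap: 85.5
```

Emit:
move_arm:
  motion: "0 0 -0.2 0 0 0; 0 0 -0.4 0 0 0; 0 0 -0.4 0 0 0"

```text
time: 5.43
tool_pos: [479.2, 277.6, -16.9]
tcp_rot: [-90.0, 0.0, -60.2]
ft_force: [-0.7, 0.5, -0.4]
finger_gap: 85.5
```

Emit:
move_arm:
  motion: "0 0 -0.2 0 0 0; 0 0 -0.4 0 0 0; 0 0 -0.4 0 0 0"

```text
time: 5.68
tool_pos: [479.2, 277.6, -20.9]
tcp_rot: [-90.0, 0.0, -60.2]
ft_force: [0.1, 0.6, 0.0]
finger_gap: 85.5
```

Emit:
move_arm:
  motion: "0 0 -0.15 0 0 0; 0 0 -0.3 0 0 0; 0 0 -0.3 0 0 0"

```text
time: 5.93
tool_pos: [479.3, 277.6, -23.8]
tcp_rot: [-90.0, -0.0, -60.2]
ft_force: [0.5, 0.2, -0.4]
finger_gap: 85.3
```

```bash
python3 -c "
from vf import *
tcp();s=snap('side');w=snap('wrist')
R=lambda i,k:cv2.resize(i,None,fx=k,fy=k,interpolation=cv2.INTER_CUBIC)
a=R(s['image'][240:310,340:430],6);b=R(w['image'],.62)
h=np.zeros((420+250,540,3),np.uint8);h[:420,:540]=a;h[422:422+b.shape[0],:b.shape[1]]=b
cv2.imwrite('pics/a5.png',cv2.resize(h,None,fx=.88,fy=.88))
p=readout.sense()['tool_pos'];d=np.array([.868,.497,0])
for z in(13,25,40):print(z,[proj(c,p+d*k*49+[0,0,z]).round(0) for c in(s,w) for k in(1,-1)])
"
```

```text
t 5.93 tcp V [-232.2  -50. ] z -23.8 F [ 0.5  0.2 -0.4]
13 [array([357., 311.]), array([402., 296.]), array([395., 228.]), array([248., 228.])]
25 [array([357., 307.]), array([402., 292.]), array([400., 236.]), array([243., 236.])]
40 [array([357., 302.]), array([403., 288.]), array([407., 248.]), array([236., 248.])]
```

View pics/a5.png

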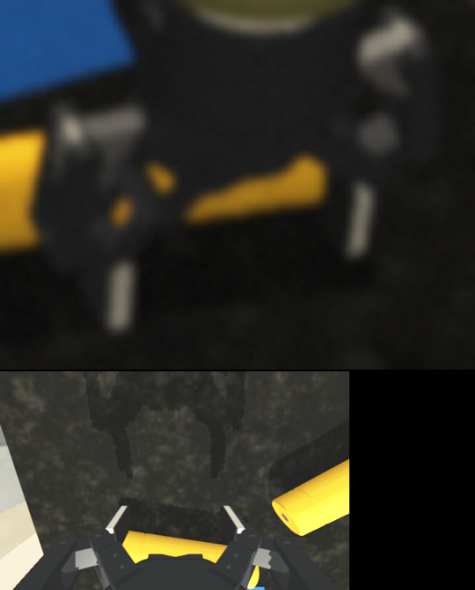

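The tips, at side pixels (363,302) and (408,288), fit about 40 mm above the reported TCP, so their true height is about 16 mm. I'll lower 5 mm more and then push with the tips below axis height.

Emit:
move_arm:
  motion: "0 0 -0.2 0 0 0; 0 0 -0.4 0 0 0; 0 0 -0.5 0 0 0; 0 0 -0.5 0 0 0"

```text
time: 6.37
tool_pos: [479.1, 277.5, -28.9]
tcp_rot: [-90.0, 0.0, -60.2]
ft_force: [1.1, -0.6, 0.3]
finger_gap: 85.4
```

Emit:
move_arm:
  motion: "0.2 -0.35 0 0 0 0; 0.4 -0.7 0 0 0 0; 0.6 -1.04 0 0 0 0; 0.8 -1.39 0 0 0 0; 0.95 -1.65 0 0 0 0; 1.1 -1.91 0 0 0 0; 1.25 -2.17 0 0 0 0; 1.4 -2.43 0 0 0 0; 1.4 -2.43 0 0 0 0"

```text
time: 7.12
tool_pos: [493.9, 252.9, -28.3]
tcp_rot: [-90.0, -0.0, -60.2]
ft_force: [-0.2, 0.8, -0.6]
finger_gap: 85.6
```

```bash
python3 -c "
from vf import *
bar('top');bar('side');bar('wrist');tcp()"
```

```text
side bar V [-150.7   16.2] yaw rel 76.9 len 57.0 area 340.5
side bar V [-173.9  -68.2] yaw rel -9.7 len 78.0 area 368.5
wrist bar V [-121.7   44.6] yaw rel 81.4 len 22.0 area 304.0
wrist bar V [-157.7  -51. ] yaw rel -11.4 len 122.0 area 9848.0
wrist bar V [-235.8   89.3] yaw rel 37.8 len 72.0 area 10756.0
t 7.27 tcp V [-204.1  -49.8] z -28.5 F [-0.7  0.   0.4]
```

Emit:
move_arm:
  motion: "0.15 -0.26 0 0 0 0; 0.3 -0.52 0 0 0 0; 0.45 -0.78 0 0 0 0; 0.6 -1.04 0 0 0 0; 0.75 -1.3 0 0 0 0; 0.9 -1.56 0 0 0 0; 1.05 -1.82 0 0 0 0; 1.2 -2.08 0 0 0 0; 1.35 -2.34 0 0 0 0; 1.5 -2.6 0 0 0 0"

```text
time: 8.1
tool_pos: [508.6, 227.1, -28.4]
tcp_rot: [-90.0, -0.0, -60.2]
ft_force: [0.1, 0.4, 0.5]
finger_gap: 85.3
```

```bash
python3 -c "
from vf import *
bar('top');bar('side');bar('wrist');tcp();s=snap('side');w=snap('wrist')
R=lambda i,k:cv2.resize(i,None,fx=k,fy=k,interpolation=cv2.INTER_CUBIC)
a=R(s['image'][200:310,290:430],4);b=R(w['image'],.5)
h=np.zeros((440+202,560,3),np.uint8);h[:440,:560]=a;h[442:642,:320]=b
cv2.imwrite('pics/a6.png',R(h,.9))"
```

```text
side bar V [-144.1  -67.3] yaw rel -8.5 len 82.0 area 432.5
wrist bar V [-129.1  -50.6] yaw rel -11.3 len 122.0 area 10415.5
wrist bar V [-233.    83.8] yaw rel 33.8 len 58.0 area 9964.0
t 8.25 tcp V [-173.7  -49.7] z -28.5 F [0.9 0.1 1.2]
```

View pics/a6.png

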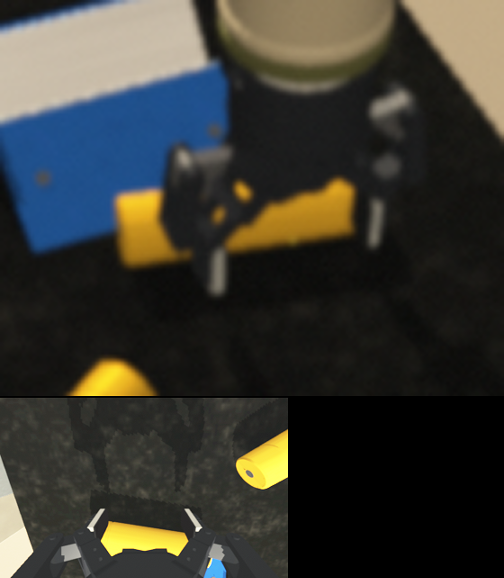

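The bar is moving with the hand, about 29 mm for 30 mm, and its yaw is still about -10°. I'll carry on to the ramp foot, then climb at the ramp's slope so gravity seats the bar against both fingers.

Emit:
move_arm:
  motion: "0.15 -0.26 0 0 0 0; 0.3 -0.52 0 0 0 0; 0.45 -0.78 0 0 0 0; 0.6 -1.04 0 0 0 0; 0.75 -1.3 0 0 0 0; 0.9 -1.56 0 0 0 0; 1.05 -1.82 0 0 0 0; 1.2 -2.08 0 0 0 0; 1.35 -2.34 0.05 0 0 0; 1.5 -2.6 0.1 0 0 0"

```text
time: 9.18
tool_pos: [523.3, 201.3, -27.4]
tcp_rot: [-90.0, 0.0, -60.2]
ft_force: [-3.2, 2.1, 3.4]
finger_gap: 85.3
```

Emit:
move_arm:
  motion: "0.15 -0.26 0.08 0 0 0; 0.3 -0.52 0.16 0 0 0; 0.45 -0.78 0.24 0 0 0; 0.6 -1.04 0.32 0 0 0; 0.75 -1.3 0.4 0 0 0; 0.9 -1.56 0.48 0 0 0; 0.9 -1.56 0.48 0 0 0; 0.9 -1.56 0.48 0 0 0"

```text
time: 9.85
tool_pos: [533.0, 185.6, -22.5]
tcp_rot: [-89.9, -0.0, -60.2]
ft_force: [-1.9, 1.2, 0.7]
finger_gap: 85.4
```

```bash
python3 -c "
from vf import *
bar('top',28);bar('side',28);bar('wrist',28);tcp()"
```

```text
side bar V [-107.5  -61. ] yaw rel 1.0 len 93.0 area 684.0
wrist bar V [-117.    23.9] yaw rel -50.3 len 33.0 area 614.5
wrist bar V [-102.5  -49.7] yaw rel 0.5 len 105.0 area 12637.5
wrist bar V [-225.8   64.1] yaw rel 0.0 len 42.0 area 8475.5
t 10.0 tcp V [-126.   -49.2] z -22.7 F [0.8 1.1 0.3]
```

The bar has squared up against both fingers, with yaw about 0.5°. I'll carry on up the ramp.

Emit:
move_arm:
  motion: "0.2 -0.35 0.13 0 0 0; 0.4 -0.7 0.26 0 0 0; 0.6 -1.04 0.38 0 0 0; 0.8 -1.39 0.5 0 0 0; 1.0 -1.74 0.62 0 0 0; 1.2 -2.08 0.74 0 0 0; 1.4 -2.43 0.86 0 0 0; 1.6 -2.78 0.98 0 0 0; 1.8 -3.12 1.1 0 0 0; 2.0 -3.47 1.22 0 0 0"

```text
time: 10.83
tool_pos: [553.3, 151.7, -6.7]
tcp_rot: [-89.9, 0.0, -60.2]
ft_force: [-14.1, 0.6, 28.3]
finger_gap: 85.4
```

Emit:
move_arm:
  motion: "0.2 -0.35 0.12 0 0 0; 0.4 -0.7 0.24 0 0 0; 0.6 -1.04 0.36 0 0 0; 0.8 -1.39 0.48 0 0 0; 1.0 -1.74 0.6 0 0 0; 1.2 -2.08 0.72 0 0 0; 1.2 -2.08 0.72 0 0 0"

```text
time: 11.42
tool_pos: [565.4, 129.6, -2.5]
tcp_rot: [-89.9, -0.0, -60.2]
ft_force: [0.1, 0.5, 3.5]
finger_gap: 85.2
```

```bash
python3 -c "
from vf import *
bar('top',40);bar('side',40);bar('wrist',40);tcp()"
```

```text
side bar V [-81.6 -45.8] yaw rel 8.3 len 166.0 area 1236.0
wrist bar V [-76.1 -46.8] yaw rel 9.8 len 152.0 area 18168.0
t 11.57 tcp V [-61.9 -49.2] z -3.1 F [-0.1  1.2  4.1]
```

```bash
python3 -c "
from vf import *
s=snap('side');w=snap('wrist');t=snap('top')
R=lambda i,k:cv2.resize(i,None,fx=k,fy=k,interpolation=cv2.INTER_CUBIC)
a=R(s['image'][190:300,270:410],4);b=R(w['image'],.5);c=R(t['image'][150:260,250:350],2)
h=np.zeros((440+222,560,3),np.uint8);h[:440,:560]=a;h[442:642,:320]=b;h[442:662,330:530]=c
cv2.imwrite('pics/a7.png',R(h,.9))"
```

```text
(no output)
```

View pics/a7.png

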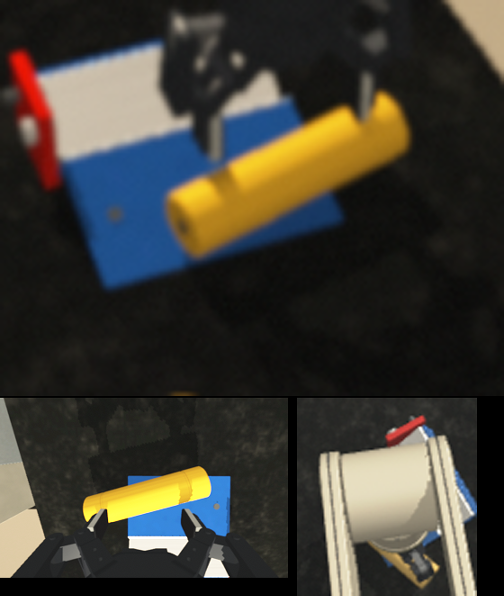

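The fingers rode up and over the bar (28 N upward for a moment). The bar now lies on the ramp at x of about -80, yaw about +9°, held by the -y finger's tip on its top. I'll roll it back slowly under the finger, square the hand to it, and get behind it again.

Emit:
move_arm:
  motion: "-0.3 0.45 -0.03 0 0 4.5; -0.6 0.95 -0.08 0 0 9; -0.84 1.34 -0.12 0 0 9"

```text
time: 11.97
tool_pos: [555.5, 143.6, -4.7]
tcp_rot: [-90.1, 0.0, -50.9]
ft_force: [0.6, 0.4, 0.5]
finger_gap: 85.4
```

```bash
python3 -c "
from vf import *
bar('wrist',35);tcp()"
```

```text
wrist bar V [-93.3 -54.5] yaw rel 29.4 len 156.0 area 17335.5
wrist bar V [-209.4   56.4] yaw rel 9.3 len 32.0 area 2709.0
t 12.02 tcp V [-79.  -50.5] z -5.1 F [ 0.1  1.  -1. ]
```

```bash
python3 -c "
from vf import *
bar('side',30);bar('wrist',30);tcp()
w,y,b,_=meas('wrist')
for c in y:
  if cv2.contourArea(c)>5000: print([ (q.round(0),V(ray(w,*q,40))) for q in cv2.boxPoints(cv2.minAreaRect(c))])
cv2.imwrite('pics/a8.png',cv2.resize(w['image'],None,fx=.8,fy=.8))
"
```

```text
side bar V [-102.4  -55.3] yaw rel 32.4 len 184.0 area 1215.5
wrist bar V [-102.   -59.9] yaw rel 28.4 len 157.0 area 18395.0
wrist bar V [-211.1   60.8] yaw rel 9.0 len 33.0 area 2686.5
t 12.12 tcp V [-78.2 -50.4] z -5.1 F [-0.4 -0.1  0.4]
[(array([159., 206.], dtype=float32), array([ -91.6, -139.1])), (array([428., 105.], dtype=float32), array([-162.7,  -13.2])), (array([454., 175.], dtype=float32), array([-132.1,    9.1])), (array([186., 276.], dtype=float32), array([ -50.8, -125.1]))]
```

The bar is slowly rolling back with yaw about 29°. I'll swing over it and set the fingers down behind it as a fence.

Emit:
move_arm:
  motion: "-2.2 1.4 2.0 0 0 7; -5.7 3.6 2.0 0 0 14; -9.2 5.9 2.0 0 0 20; -12.5 8.0 0.8 0 0 20; -14.6 9.4 -1.6 0 0 20; -14.6 9.4 -2.4 0 0 20"

```text
time: 12.67
tool_pos: [404.3, 238.6, -31.6]
tcp_rot: [-90.2, 0.2, -31.1]
ft_force: [-0.9, -0.1, -1.2]
finger_gap: 85.4
```

```bash
python3 -c "
from vf import *
bar('side',20);bar('wrist',20);w,y,b,_=meas('wrist');tcp();print(readout.sense()['tool_pos'])
cv2.imwrite('pics/a9.png',cv2.resize(w['image'],None,fx=.8,fy=.8))
for c in y:
  if cv2.contourArea(c)>1500: rc=cv2.minAreaRect(c);print(rc[0],rc[1],[ray(w,*q,20)[:2].round(0) for q in cv2.boxPoints(rc)])"
```

```text
side bar V [-191.3  -98.8] yaw rel 29.3 len 156.0 area 1051.0
wrist bar V [-247.4   67.7] yaw rel 29.5 len 28.0 area 1087.0
wrist bar V [-194.8 -112.9] yaw rel 29.3 len 109.0 area 6813.5
t 12.82 tcp V [-231.7 -130.5] z -29.0 F [ 0.9  1.1 -0. ]
[409.69731647 237.22539888 -28.98340905]
(321.0224914550781, 321.2806396484375) (60.45063400268555, 194.02281188964844) [array([398., 178.]), array([453., 272.]), array([492., 254.]), array([433., 152.])]
```

The fence is in place behind the bar and parallel to it, about 25 mm off. I'll wait for the bar to reach it.

Emit:
move_arm:
  motion: "0 0 0 0 0 0; 0 0 0 0 0 0; 0 0 0 0 0 0; 0 0 0 0 0 0"

```text
time: 13.15
tool_pos: [411.4, 237.5, -27.6]
tcp_rot: [-89.9, -0.1, -31.3]
ft_force: [0.3, -0.4, 0.6]
finger_gap: 85.5
```

```bash
cat > b2.py <<'E'
from vf import *
# bar by wrist+side, in hand frame: along push direction and along jaw axis
def hb(n,z=20):
    st=readout.sense();p=st['tool_pos'][:2];az=np.radians(st['tcp_rot'][2]+90);u=np.array([np.cos(az),np.sin(az)]);f=np.array([u[1],-u[0]])
    s,y,_,_=meas(n)
    for c in y:
        if cv2.contourArea(c)<300: continue
        rc=cv2.minAreaRect(c);P=ray(s,*rc[0],z)[:2]
        if np.linalg.norm(P-p)>150: continue
        print(n,'t',round(st['time'],2),'bar ahead',((P-p)@f).round(1),'along',((P-p)@u).round(1),'world',P.round(0),'V',V(P))
        q=[ray(s,*k,z)[:2] for k in cv2.boxPoints(rc)]
        print('   span along',round(min((k-p)@u for k in q)),round(max((k-p)@u for k in q)),'ahead',round(min((k-p)@f for k in q)),round(max((k-p)@f for k in q)))
E
python3 -c "
from b2 import *
hb('side');hb('wrist');hb('side');tcp();bar('side')"
```

```text
side t 13.15 bar ahead 26.6 along 44.7 world [457. 262.] V [-229.5  -76.8]
   span along 0 87 ahead 2 51
side t 13.15 bar ahead -128.0 along -76.6 world [262. 239.] V [-306.1 -257.8]
   span along -162 -2 ahead -192 -61
wrist t 13.2 bar ahead 15.9 along -79.2 world [384. 161.] V [-178.9 -190.8]
   span along -91 -68 ahead 3 30
wrist t 13.2 bar ahead 32.6 along -0.8 world [439. 220.] V [-202.3 -114.1]
   span along -61 59 ahead 6 62
side t 13.25 bar ahead 27.1 along 44.2 world [457. 261.] V [-229.1  -77.6]
   span along -2 87 ahead 3 51
side t 13.25 bar ahead -127.9 along -76.7 world [262. 238.] V [-306.2 -258.5]
   span along -163 -1 ahead -192 -61
t 13.3 tcp V [-231.6 -129.5] z -28.1 F [ 1.5 -1.  -0.5]
side bar V [-229.1  -77.6] yaw rel 28.6 len 77.0 area 493.5
```

The bar rests parallel against the fence at V (-208, -116), yaw +29°. That is too far toward -y, so I'll slide it endways by about 45 mm from its -y end, then roll it up again. First I lift clear, close the fingers, and go to its -y end.

Emit:
move_arm:
  motion: "0 0 2 0 0 0; 0 0 5 0 0 0; 0 0 7 0 0 0; 0 0 7 0 0 0"

```text
time: 13.68
tool_pos: [413.5, 239.2, 46.6]
tcp_rot: [-89.6, -0.3, -31.2]
ft_force: [0.8, 1.2, 0.6]
finger_gap: 85.5
```

Emit:
move_arm:
  motion: "-0.8 -2.7 0 0 0 0; -1.7 -5.4 0 0 0 0; -2.5 -8.1 0 0 0 0; -3.4 -10.8 0 0 0 0; -3.4 -10.8 -1 0 0 0; -3.4 -10.8 -2 0 0 0; -3.4 -10.8 -2 0 0 0; -3.4 -10.8 -2 0 0 0"
  fingers: 0

```text
time: 14.35
tool_pos: [375.2, 130.1, 20.6]
tcp_rot: [-90.1, 0.1, -31.2]
ft_force: [0.4, 1.0, -0.0]
finger_gap: -0.2
```

```bash
python3 -c "
from b2 import *
print(readout.sense()['finger_gap'],readout.sense()['tool_pos'],readout.sense()['joint_pos'].round(0))
hb('side');hb('wrist');bar('side');s,y,_,_=meas('top')
for c in y:print(cv2.minAreaRect(c))
w=snap('wrist');a=cv2.resize(w['image'],None,fx=.62,fy=.62);s=snap('side');b=cv2.resize(s['image'][200:340,330:510],None,fx=3,fy=3)
t=cv2.resize(snap('top')['image'][190:370,200:380],None,fx=1.35,fy=1.35)
h=np.zeros((420+248,640,3),np.uint8);h[:420,:540]=b;h[420:668,:397]=a;h[420:663,397:640]=t
cv2.imwrite('pics/b1.png',cv2.resize(h,None,fx=.89,fy=.89))"
```

```text
-0.15119008140712842 [375.22967073 130.05463201  20.57028353] [ 12. -16. 126.   0.  70. -47.]
side t 14.35 bar ahead 1.7 along 106.1 world [432. 220.] V [-205.8 -120.1]
   span along 3 197 ahead -24 26
wrist t 14.4 bar ahead 6.5 along 113.4 world [440. 224.] V [-205.1 -110.8]
   span along 26 207 ahead -16 31
side bar V [-205.9 -120.1] yaw rel 29.2 len 184.0 area 1472.0
((267.9429626464844, 275.62237548828125), (46.862083435058594, 16.71342658996582), 30.699722290039062)
((206.63864135742188, 209.70887756347656), (60.835601806640625, 16.20849609375), 25.463346481323242)
```

View pics/b1.png

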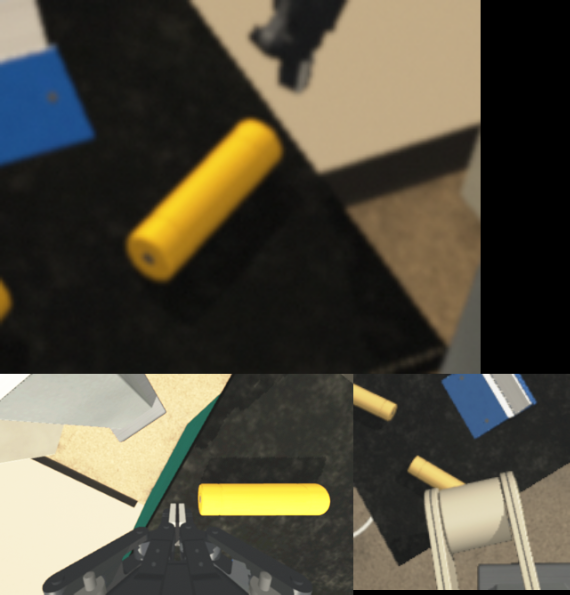

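The view shows the closed tips beyond the bar's -y end at the bench edge. The bar is at rest at V (-206,-118). I'll lower to end-face height and push along the bar's axis.

Emit:
move_arm:
  motion: "0.1 -0.1 -1.2 0 0 0; 0.2 -0.2 -2.4 0 0 0; 0.25 -0.15 -3.5 0 0 0; 0.45 0.2 -3.5 0 0 0; 0.65 0.55 -3.5 0 0 0; 0.85 0.9 -3.5 0 0 0; 1.05 1.2 -3.5 0 0 0; 1.25 1.55 -3.5 0 0 0; 1.45 1.9 -3.5 0 0 0; 1.45 1.9 -3.5 0 0 0"

```text
time: 15.53
tool_pos: [391.3, 149.4, -13.0]
tcp_rot: [-90.0, -0.0, -31.2]
ft_force: [0.1, -0.6, 0.7]
finger_gap: -0.3
```

```bash
python3 -c "
from b2 import *
tcp();hb('side');hb('wrist');bar('side')"
```

```text
t 15.53 tcp V [-164.6 -190.1] z -13.0 F [ 0.1 -0.6  0.7]
side t 15.53 bar ahead -2.6 along 90.1 world [436. 228.] V [-210.7 -112.6]
   span along -12 180 ahead -29 22
wrist t 15.58 bar ahead 3.5 along 98.6 world [445. 232.] V [-209.4 -102.5]
   span along 11 194 ahead -19 28
side bar V [-210.7 -112.6] yaw rel 28.6 len 181.0 area 1481.0
```

Emit:
move_arm:
  motion: "0.2 0.34 0 0 0 0; 0.4 0.68 0 0 0 0; 0.6 1.02 0 0 0 0; 0.8 1.36 0 0 0 0; 1.0 1.7 0 0 0 0; 1.2 2.04 0 0 0 0; 1.4 2.38 0 0 0 0; 1.6 2.72 0 0 0 0; 1.8 3.06 0 0 0 0; 1.9 3.2 0 0 0 0"

```text
time: 16.52
tool_pos: [409.8, 181.2, -13.4]
tcp_rot: [-90.0, 0.0, -31.2]
ft_force: [-1.5, -2.2, -0.3]
finger_gap: 0.2
```

```bash
python3 -c "
from b2 import *
tcp();hb('side');hb('wrist');bar('side');bar('top')"
```

```text
t 16.52 tcp V [-183.  -158.2] z -13.4 F [-1.5 -2.2 -0.3]
side t 16.52 bar ahead -2.0 along 89.7 world [455. 259.] V [-228.3  -80.7]
   span along -11 178 ahead -29 23
wrist t 16.57 bar ahead 3.8 along 98.2 world [464. 263.] V [-227.3  -70.3]
   span along 11 194 ahead -20 29
side bar V [-228.3  -80.7] yaw rel 28.6 len 179.0 area 1573.5
top bar V [-244.4  -45.7] yaw rel 28.8 len 82.0 area 370.5
```

The bar slid 37 mm cleanly and is now at about V (-228,-77), yaw 28.6°. The earlier ride-over fits the triangulated tip height, about 55 mm above the reported TCP when open. So this time I'll go about 15 mm lower. Moving behind the bar with open fingers.

Emit:
move_arm:
  motion: "-0.6 -1.0 0 0 0 0; -0.8 -1.4 2 0 0 0; -0.8 -1.4 5.5 0 0 0; -0.8 -1.4 8 0 0 0"

```text
time: 17.05
tool_pos: [401.3, 166.4, 68.1]
tcp_rot: [-90.0, 0.0, -31.2]
ft_force: [0.3, 0.8, 0.3]
finger_gap: 0.1
```

Emit:
move_arm:
  motion: "0.4 3.9 0 0 0 0; 1.1 7.9 0 0 0 0; 2.0 11 0 0 0 0; 2.8 12.3 -1 0 0 0; 2.8 12.3 -4 0 0 0; 2.8 12.3 -7 0 0 0; 2.8 12.3 -9 0 0 0; 2.8 12.3 -9.5 0 0 0; 2.8 12.3 -9.5 0 0 0"
  fingers: 8.54

```text
time: 17.8
tool_pos: [427.9, 288.8, -30.1]
tcp_rot: [-90.2, 0.1, -31.2]
ft_force: [0.8, -0.1, -0.3]
finger_gap: 85.0
```

```bash
python3 -c "
from b2 import *
print(readout.sense()['tool_pos'],readout.sense()['finger_gap']);tcp();hb('side');hb('wrist')"
```

```text
[427.8811845  288.79780669 -30.14180664] 85.03833103178127
t 17.8 tcp V [-267.4  -89. ] z -30.1 F [ 0.8 -0.1 -0.3]
side t 17.8 bar ahead 38.8 along 12.9 world [468. 280.] V [-239.8  -59. ]
   span along -58 77 ahead 13 63
wrist t 17.85 bar ahead 94.1 along 109.5 world [567. 334.] V [-238.1   54.1]
   span along 96 124 ahead 82 107
wrist t 17.85 bar ahead 41.3 along -0.8 world [464. 267.] V [-230.8  -68. ]
   span along -61 59 ahead 18 67
```

Emit:
move_arm:
  motion: "0 0 -0.3 0 0 0; 0 0 -0.6 0 0 0; 0 0 -0.9 0 0 0; 0 0 -0.9 0 0 0"

```text
time: 18.23
tool_pos: [429.7, 289.7, -37.4]
tcp_rot: [-90.0, -0.0, -31.2]
ft_force: [-1.2, 0.6, -0.1]
finger_gap: 85.5
```

Emit:
move_arm:
  motion: "0 0 -0.25 0 0 0; 0 0 -0.5 0 0 0; 0 0 -0.5 0 0 0"

```text
time: 18.48
tool_pos: [429.2, 289.5, -43.0]
tcp_rot: [-90.0, 0.0, -31.2]
ft_force: [0.3, -0.3, -0.1]
finger_gap: 85.3
```

No contact at -43, which confirms the larger offset. Rolling the bar toward the ramp.

Emit:
move_arm:
  motion: "0.3 -0.18 0 0 0 0; 0.6 -0.36 0 0 0 0; 0.9 -0.54 0 0 0 0; 1.2 -0.72 0 0 0 0; 1.5 -0.9 0 0 0 0; 1.85 -1.11 0 0 0 0; 2.2 -1.32 0 0 0 0; 2.55 -1.53 0 0 0 0; 2.9 -1.74 0 0 0 0; 3.25 -1.95 0 0 0 0"

```text
time: 19.32
tool_pos: [462.5, 270.0, -42.4]
tcp_rot: [-90.0, -0.0, -31.2]
ft_force: [0.5, 0.1, -0.3]
finger_gap: 85.3
```

Emit:
move_arm:
  motion: "0.35 -0.21 0 0 0 0; 0.7 -0.42 0 0 0 0; 1.05 -0.63 0 0 0 0; 1.4 -0.84 0 0 0 0; 1.75 -1.05 0 0 0 0; 2.1 -1.26 0 0 0 0; 2.45 -1.47 0 0 0 0; 2.8 -1.68 0 0 0 0; 3.15 -1.89 0 0 0 0; 3.5 -2.1 0 0 0 0"

```text
time: 20.15
tool_pos: [497.4, 249.0, -42.4]
tcp_rot: [-90.0, -0.0, -31.2]
ft_force: [0.4, 0.6, -0.2]
finger_gap: 85.3
```

```bash
python3 -c "
from b2 import *
print(readout.sense()['tool_pos']);tcp();hb('side');hb('wrist');bar('wrist')"
```

```text
[497.42092053 248.95986192 -42.41310067]
t 20.15 tcp V [-198.3  -48.5] z -42.4 F [ 0.4  0.6 -0.2]
wrist t 20.2 bar ahead 60.3 along -90.0 world [503. 140.] V [-101.3  -97.5]
   span along -100 -80 ahead 55 66
wrist t 20.2 bar ahead 29.7 along -0.7 world [523. 233.] V [-171.4  -34.3]
   span along -55 53 ahead 9 52
wrist t 20.2 bar ahead 14.0 along -83.0 world [467. 170.] V [-145.2 -113.9]
   span along -97 -69 ahead 1 28
wrist t 20.2 bar ahead 33.4 along 134.8 world [596. 347.] V [-233.8   86.1]
   span along 93 182 ahead 3 68
wrist bar V [-100.3  -97.3] yaw rel 29.0 len 19.0 area 520.0
wrist bar V [-170.9  -34.1] yaw rel 29.0 len 99.0 area 9359.5
wrist bar V [-142.7 -114.4] yaw rel 69.9 len 25.0 area 365.0
wrist bar V [-233.8   86.2] yaw rel 33.0 len 66.0 area 7807.0
```

Emit:
move_arm:
  motion: "0.35 -0.21 0 0 0 0; 0.7 -0.42 0 0 0 0; 1.05 -0.63 0 0 0 0; 1.4 -0.84 0 0 0 0; 1.75 -1.05 0 0 0 0; 2.1 -1.26 0 0 0 0; 2.45 -1.47 0 0 0 0; 2.7 -1.62 0 0 0 0"

```text
time: 20.97
tool_pos: [524.6, 232.6, -42.4]
tcp_rot: [-90.0, -0.0, -31.2]
ft_force: [-0.3, 0.9, 0.1]
finger_gap: 85.2
```

```bash
python3 -c "
from b2 import *
print(readout.sense()['tool_pos']);tcp();hb('wrist');bar('wrist');bar('side')"
```

```text
[524.60111052 232.63779639 -42.39319357]
t 20.97 tcp V [-170.6  -33. ] z -42.4 F [-0.3  0.9  0.1]
wrist t 20.97 bar ahead 59.5 along -89.5 world [529. 125.] V [-75.2 -82.4]
   span along -99 -80 ahead 54 65
wrist t 20.97 bar ahead 28.6 along -0.7 world [549. 217.] V [-145.2  -19.8]
   span along -54 53 ahead 7 52
wrist t 20.97 bar ahead 13.4 along -82.8 world [493. 155.] V [-118.8  -98.9]
   span along -97 -68 ahead 0 28
wrist t 20.97 bar ahead 2.4 along 128.4 world [593. 341.] V [-230.8   80.5]
   span along 91 170 ahead -24 32
wrist bar V [-74.1 -82. ] yaw rel 29.0 len 18.0 area 371.0
wrist bar V [-144.   -19.1] yaw rel 29.0 len 98.0 area 9989.5
wrist bar V [-117.5  -98.6] yaw rel 65.0 len 29.0 area 533.5
wrist bar V [-230.9   80.5] yaw rel 33.5 len 58.0 area 9919.0
side bar V [ 178.9 -236.9] yaw rel 18.4 len 152.0 area 1206.5
```

I'm at the ramp foot. Now I swing the +y finger forward, turning the hand toward the groove angle.

Emit:
move_arm:
  motion: "0.2 -0.25 0 0 0 -2.4; 0.4 -0.5 0 0 0 -4.8; 0.6 -0.75 0 0 0 -7.2; 0.8 -1.0 0 0 0 -9.6; 1.0 -1.25 0 0 0 -12; 1.2 -1.5 0 0 0 -14.4; 1.4 -1.75 0 0 0 -16.8; 1.6 -2.0 0 0 0 -19.2; 1.8 -2.25 0 0 0 -21.6; 2.0 -2.5 0 0 0 -24"

```text
time: 21.95
tool_pos: [543.9, 208.4, -42.3]
tcp_rot: [-90.0, 0.0, -55.3]
ft_force: [-0.7, 2.5, 1.1]
finger_gap: 85.3
```

```bash
python3 -c "
from b2 import *
tcp();print(readout.sense()['tcp_rot']);hb('wrist',22);bar('wrist',22);bar('side',22);bar('top',22)"
```

```text
t 21.95 tcp V [-140.   -28.3] z -42.3 F [-0.7  2.5  1.1]
[-8.99886324e+01  2.71816044e-02 -5.52824578e+01]
wrist t 21.95 bar ahead 32.6 along -0.0 world [562. 182.] V [-107.5  -25.5]
   span along -52 54 ahead 6 63
wrist t 21.95 bar ahead 10.6 along 76.7 world [613. 243.] V [-136.    49.1]
   span along 63 91 ahead -2 24
wrist t 21.95 bar ahead -80.5 along 111.4 world [590. 338.] V [-229.8   75.9]
   span along 75 149 ahead -108 -48
wrist bar V [-106.8  -25.5] yaw rel 11.9 len 98.0 area 8611.5
wrist bar V [-134.9   49.5] yaw rel -32.0 len 30.0 area 585.0
wrist bar V [-229.9   75.9] yaw rel 33.9 len 48.0 area 11026.0
side bar V [ 230.9 -221.3] yaw rel -21.7 len 122.0 area 1141.0
```

Emit:
move_arm:
  motion: "0.15 -0.26 0 0 0 -1; 0.3 -0.52 0 0 0 -2; 0.45 -0.78 0 0 0 -3; 0.6 -1.04 0 0 0 -4; 0.75 -1.3 0.05 0 0 -5; 0.9 -1.56 0.13 0 0 -5; 1.05 -1.82 0.22 0 0 -5; 1.2 -2.08 0.31 0 0 -5; 1.2 -2.08 0.31 0 0 -5"

```text
time: 22.9
tool_pos: [556.3, 187.1, -38.8]
tcp_rot: [-90.0, 0.0, -60.2]
ft_force: [-2.7, 4.3, 2.2]
finger_gap: 85.3
```

```bash
python3 -c "
from b2 import *
tcp();print(readout.sense()['tcp_rot']);hb('wrist',26);bar('wrist',26);bar('side',26);bar('top',26)"
```

```text
t 22.9 tcp V [-115.4  -28.1] z -38.8 F [-2.7  4.3  2.2]
[-8.99833508e+01  2.57390543e-02 -6.02139212e+01]
wrist t 22.9 bar ahead 13.2 along 79.9 world [632. 215.] V [-102.2   51.8]
   span along 67 93 ahead 1 26
wrist t 22.9 bar ahead 27.7 along -0.4 world [570. 163.] V [-87.7 -28.5]
   span along -53 52 ahead 7 51
wrist t 22.9 bar ahead -102.1 along 96.9 world [590. 324.] V [-217.5   68.9]
   span along 72 124 ahead -114 -90
wrist bar V [-102.4   51.7] yaw rel -36.7 len 29.0 area 459.0
wrist bar V [-87.9 -28.5] yaw rel -0.5 len 105.0 area 9847.0
wrist bar V [-217.6   68.8] yaw rel -0.0 len 43.0 area 7041.0
side bar V [-96.6 -38.2] yaw rel -0.9 len 84.0 area 342.0
```

The bar is aligned on the ramp (yaw about -0.5°) with its centre at y of about -20. Climbing, tips kept low.

Emit:
move_arm:
  motion: "0.15 -0.26 0.09 0 0 0; 0.3 -0.52 0.18 0 0 0; 0.45 -0.78 0.27 0 0 0; 0.6 -1.04 0.36 0 0 0; 0.75 -1.3 0.45 0 0 0; 0.9 -1.56 0.54 0 0 0; 1.05 -1.82 0.63 0 0 0; 1.2 -2.08 0.72 0 0 0; 1.35 -2.34 0.8 0 0 0; 1.5 -2.6 0.88 0 0 0"

```text
time: 23.93
tool_pos: [570.8, 161.8, -30.3]
tcp_rot: [-90.0, 0.1, -60.2]
ft_force: [-4.7, 6.9, 4.7]
finger_gap: 85.0
```

```bash
python3 -c "
from b2 import *
tcp();hb('wrist',34);bar('wrist',34)"
```

```text
t 23.93 tcp V [-86.2 -28.1] z -30.3 F [-4.7  6.9  4.7]
wrist t 23.93 bar ahead 13.5 along 80.3 world [647. 190.] V [-72.7  52.2]
   span along 67 94 ahead 1 26
wrist t 23.93 bar ahead 28.2 along -0.4 world [584. 137.] V [-58.  -28.5]
   span along -53 52 ahead 7 51
wrist bar V [-71.7  52.5] yaw rel -36.7 len 29.0 area 462.0
wrist bar V [-57.1 -28.4] yaw rel -0.5 len 106.0 area 9842.0
```

Emit:
move_arm:
  motion: "0.15 -0.26 0.09 0 0 0; 0.3 -0.52 0.18 0 0 0; 0.45 -0.78 0.27 0 0 0; 0.6 -1.04 0.36 0 0 0; 0.75 -1.3 0.45 0 0 0; 0.9 -1.56 0.54 0 0 0; 1.05 -1.82 0.63 0 0 0; 1.2 -2.08 0.72 0 0 0; 1.35 -2.34 0.8 0 0 0; 1.5 -2.6 0.88 0 0 0"

```text
time: 24.87
tool_pos: [585.7, 135.9, -21.5]
tcp_rot: [-90.0, 0.1, -60.2]
ft_force: [-4.5, 6.6, 5.5]
finger_gap: 85.3
```

```bash
python3 -c "
from b2 import *
tcp();hb('wrist',43);bar('wrist',43)"
```

```text
t 24.87 tcp V [-56.3 -28. ] z -21.5 F [-4.5  6.6  5.5]
wrist t 24.87 bar ahead 13.4 along 80.1 world [662. 164.] V [-42.9  52.1]
   span along 67 93 ahead 1 26
wrist t 24.87 bar ahead 28.0 along -0.4 world [599. 111.] V [-28.2 -28.4]
   span along -53 52 ahead 7 51
wrist bar V [-41.9  52.3] yaw rel -36.7 len 29.0 area 457.0
wrist bar V [-27.3 -28.3] yaw rel -0.5 len 106.0 area 9838.5
```

Emit:
move_arm:
  motion: "0.12 -0.21 0.07 0 0 0; 0.24 -0.42 0.14 0 0 0; 0.36 -0.63 0.2 0 0 0; 0.48 -0.84 0.24 0 0 0; 0.6 -1.04 0.28 0 0 0; 0.7 -1.22 0.28 0 0 0; 0.8 -1.4 0.28 0 0 0"

```text
time: 25.55
tool_pos: [594.0, 120.3, -19.2]
tcp_rot: [-90.0, -0.0, -60.2]
ft_force: [-0.3, 0.4, 0.2]
finger_gap: 85.3
```

```bash
python3 -c "
from b2 import *
tcp();hb('wrist',43);bar('wrist',43)"
```

```text
t 25.55 tcp V [-38.7 -28.6] z -19.2 F [-0.3  0.4  0.2]
wrist t 25.55 bar ahead 63.2 along 89.3 world [703. 110.] V [24.6 60.8]
   span along 77 102 ahead 56 71
wrist t 25.55 bar ahead 32.9 along -0.4 world [610.  92.] V [ -5.8 -28.9]
   span along -54 53 ahead 13 54
wrist bar V [24.2 59.7] yaw rel 2.6 len 20.0 area 472.0
wrist bar V [ -4.4 -28.9] yaw rel -0.5 len 108.0 area 7843.0
```

The force fell to zero and the bar dropped into the groove. I'll retreat, lift, and go to the open (-y) end with the fingers closed.

Emit:
move_arm:
  motion: "-0.5 0.9 0 0 0 0; -0.9 1.5 1 0 0 0; -0.9 1.5 4.5 0 0 0; -0.9 1.5 8 0 0 0; -0.9 1.5 8.5 0 0 0"

```text
time: 26.07
tool_pos: [588.8, 137.9, 73.9]
tcp_rot: [-89.5, -0.2, -60.1]
ft_force: [1.9, 0.2, 1.8]
finger_gap: 85.5
```

Emit:
move_arm:
  motion: "-2.0 -3.2 0 0 0 0; -4.0 -6.5 0 0 0 0; -5.9 -9.8 0 0 0 0; -5.9 -9.8 0 0 0 0; -5.9 -9.8 0 0 0 0; -5.9 -9.8 0 0 0 0; -5.9 -9.8 0 0 0 0; -5.9 -9.8 0 0 0 0"
  fingers: 0

```text
time: 26.73
tool_pos: [526.7, 39.3, 66.5]
tcp_rot: [-90.0, -0.0, -60.1]
ft_force: [0.3, 0.3, -0.4]
finger_gap: 0.0
```

```bash
python3 -c "
from b2 import *
tcp();print(readout.sense()['tool_pos'],readout.sense()['finger_gap']);hb('wrist',38);bar('wrist',38);bar('side',38);bar('top',38)
for n in('side','top'):
  s,y,b,rd=meas(n);print(n,[V(ray(s,*cv2.minAreaRect(c)[0],50)) for c in rd])
  for c in y:
    q=[V(ray(s,*k,38)) for k in cv2.boxPoints(cv2.minAreaRect(c))]
    if abs(q[0]).max()<150: print(q)"
```

```text
t 26.73 tcp V [  -1.8 -127.2] z 66.5 F [ 0.3  0.3 -0.4]
[526.73738512  39.3279621   66.4870978 ] 0.026725593635446975
wrist t 26.73 bar ahead 8.3 along 118.0 world [633.  91.] V [ 6.3 -9.2]
   span along 31 210 ahead -14 32
wrist bar V [ 6.2 -8.6] yaw rel 0.1 len 166.0 area 9666.0
side bar V [  4.7 -20.6] yaw rel -0.6 len 162.0 area 1177.5
side [array([-126.2,  325.2]), array([-0.3, 82.8])]
[array([36.2, 53.5]), array([  35.3, -109. ]), array([-27.3, -94. ]), array([-24.5,  61.7])]
top [array([18.7, 79.7]), array([-87.2, 314.1])]
```

The bar is seated with yaw about 0 and its centre at y of about -18. I'll lower with the tips about 30 mm up, clear of the groove faces, and push along the groove.

Emit:
move_arm:
  motion: "0.1 -0.15 -2.5 0 0 0; 0.2 -0.35 -5 0 0 0; 0.2 -0.35 -7 0 0 0; 0.2 -0.35 -7.85 0 0 0; 0.45 -0.2 -7.85 0 0 0; 0.7 -0.05 -7.85 0 0 0; 0.95 0.1 -7.85 0 0 0; 1.2 0.25 -7.85 0 0 0; 1.2 0.25 -7.85 0 0 0"

```text
time: 27.78
tool_pos: [540.1, 41.0, -10.7]
tcp_rot: [-89.8, -0.1, -60.2]
ft_force: [0.2, -0.9, -0.5]
finger_gap: -0.2
```

```bash
python3 -c "
from b2 import *
tcp();hb('wrist',38);bar('side',38)"
```

```text
t 27.78 tcp V [   3.4 -114.8] z -10.7 F [ 0.2 -0.9 -0.5]
wrist t 27.78 bar ahead 4.1 along 97.2 world [626.  86.] V [  7.5 -17.6]
   span along 19 183 ahead -20 31
side bar V [  4.3 -20.5] yaw rel -0.3 len 162.0 area 1179.5
```

Pushing along the groove in small steps and watching the force.

Emit:
move_arm:
  motion: "0.22 0.12 0 0 0 0; 0.43 0.25 0 0 0 0; 0.65 0.37 0 0 0 0; 0.87 0.5 0 0 0 0; 1.08 0.62 0 0 0 0; 1.3 0.75 0 0 0 0; 1.3 0.75 0 0 0 0"

```text
time: 28.47
tool_pos: [551.1, 48.3, -12.5]
tcp_rot: [-90.0, 0.0, -60.2]
ft_force: [-1.1, -0.9, 0.6]
finger_gap: 0.1
```

```bash
python3 -c "
from b2 import *
tcp();hb('wrist',38);bar('side',38)"
```

```text
t 28.47 tcp V [   2.6 -101.6] z -12.5 F [-1.1 -0.9  0.6]
wrist t 28.47 bar ahead 5.1 along 92.1 world [634.  90.] V [ 7.7 -9.5]
   span along 12 181 ahead -19 31
side bar V [  4.4 -17.5] yaw rel -0.3 len 163.0 area 1165.5
```

Emit:
move_arm:
  motion: "0.22 0.12 0 0 0 0; 0.43 0.25 0 0 0 0; 0.65 0.37 0 0 0 0; 0.82 0.47 0 0 0 0; 0.95 0.55 0 0 0 0; 0.95 0.55 0 0 0 0"

```text
time: 29.07
tool_pos: [560.9, 53.9, -12.5]
tcp_rot: [-90.0, -0.0, -60.2]
ft_force: [-0.1, 0.4, 0.4]
finger_gap: 0.1
```

Emit:
move_arm:
  motion: "0.1 0.06 0 0 0 0; 0.2 0.115 0 0 0 0; 0.2 0.115 0 0 0 0"

```text
time: 29.32
tool_pos: [562.7, 55.0, -12.5]
tcp_rot: [-90.0, 0.0, -60.2]
ft_force: [-0.9, -1.1, -1.6]
finger_gap: 0.0
```

```bash
python3 -c "
from b2 import *
tcp();hb('wrist',38);bar('side',38)"
```

```text
t 29.32 tcp V [  2.5 -88.3] z -12.5 F [-0.9 -1.1 -1.6]
wrist t 29.32 bar ahead 4.7 along 92.1 world [645.  97.] V [7.2 3.8]
   span along 12 181 ahead -19 30
side bar V [ 3.7 -5.2] yaw rel 0.9 len 161.0 area 1144.5
```

Still free, friction only. I'll go on in 2 mm steps until the force rises.

Emit:
move_arm:
  motion: "0.09 0.05 0 0 0 0; 0.17 0.1 0 0 0 0; 0.17 0.1 0 0 0 0"

```text
time: 29.67
tool_pos: [563.0, 55.2, -12.5]
tcp_rot: [-90.2, 0.0, -60.2]
ft_force: [-8.6, -3.8, 6.0]
finger_gap: 0.1
```

Emit:
move_arm:
  motion: "0.09 0.05 0 0 0 0; 0.17 0.1 0 0 0 0; 0.17 0.1 0 0 0 0"

```text
time: 29.92
tool_pos: [562.8, 55.2, -12.6]
tcp_rot: [-90.4, 0.1, -60.2]
ft_force: [-19.0, -10.3, 13.5]
finger_gap: -0.1
```

Emit:
move_arm:
  motion: "0.09 0.05 0 0 0 0; 0.09 0.05 0 0 0 0"

```text
time: 30.08
tool_pos: [562.8, 55.1, -12.6]
tcp_rot: [-90.5, 0.1, -60.2]
ft_force: [-25.1, -11.8, 18.3]
finger_gap: -0.3
```

```bash
python3 -c "
from b2 import *
tcp();hb('wrist',38);bar('side',38)"
```

```text
t 30.08 tcp V [  2.4 -88.1] z -12.6 F [-25.1 -11.8  18.3]
wrist t 30.08 bar ahead 5.4 along 92.1 world [645.  96.] V [7.8 4. ]
   span along 12 179 ahead -18 32
side bar V [ 3.4 -4.9] yaw rel 0.3 len 160.0 area 1140.5
```

It's a firm stop. I'll back straight off along the groove, lift clear, and check.

Emit:
move_arm:
  motion: "-0.6 -0.35 0 0 0 0; -2 -1.15 0 0 0 0; -4 -2.3 0 0 0 0; -6 -3.45 1 0 0 0; -8 -4.6 4 0 0 0; -10 -5.7 7 0 0 0; -12 -6.9 10 0 0 0; -12 -6.9 12 0 0 0; -12 -6.9 12 0 0 0"

```text
time: 30.93
tool_pos: [450.4, -12.6, 113.6]
tcp_rot: [-89.5, -0.4, -60.3]
ft_force: [1.0, 0.0, -0.1]
finger_gap: -0.3
```

```bash
python3 -c "
from b2 import *
tcp();bar('side',38);bar('top',38);s=snap('side');t=snap('top')
for s0,n in((s,'side'),(t,'top')):
  for y in(-75,75):print(n,y,[proj(s0,[*(O+x*xv+y*yv),38]).round(1) for x in(0,4)])
a=cv2.resize(s['image'][190:275,262:372],None,fx=5,fy=5,interpolation=cv2.INTER_CUBIC)
b=cv2.resize(t['image'][155:250,265:360],None,fx=2.5,fy=2.5,interpolation=cv2.INTER_CUBIC)
c=cv2.resize(s['image'],None,fx=.45,fy=.45)
h=np.zeros((425+240,560,3),np.uint8);h[:425,:550]=a;h[425:425+b.shape[0],:b.shape[1]]=b;h[430:610,250:538]=c
cv2.imwrite('pics/fin.png',cv2.resize(h,None,fx=.9,fy=.9))"
```

```text
t 30.93 tcp V [   5.3 -219.3] z 113.6 F [ 1.   0.  -0.1]
side bar V [ 3.6 -4.7] yaw rel 0.6 len 159.0 area 1145.5
top bar V [2.9 2.9] yaw rel 0.0 len 154.0 area 789.5
side -75 [array([347. , 208.7]), array([346.4, 207.6])]
side 75 [array([283.1, 225.6]), array([282.6, 224.4])]
top -75 [array([334.1, 223.2]), array([335.4, 222.5])]
top 75 [array([304.6, 174.3]), array([305.9, 173.5])]
```

View pics/fin.png

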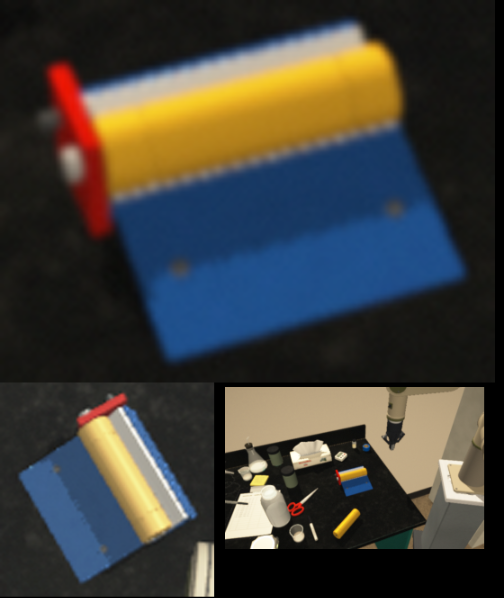

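The bar lies in the groove with no gap visible at the red stop, near crop pixel (100,150), and its free end is flush with the block. The hand is clear. Handing in.

```bash
python3 -c "
from b2 import *
s,y,_,_=meas('top');print([cv2.minAreaRect(c)[0] for c in y]);tcp();print(r.hand_in())"
```

```text
[(206.46395874023438, 209.62570190429688), (319.6176452636719, 197.02940368652344)]
t 31.18 tcp V [   2.3 -222.2] z 106.4 F [-0.6 -1.   0.1]
the job is handed in; nothing more can be done
None
```

The bar is in the groove with its end against the red stop. I handed in at about 31 s with the hand clear, but the run was not clean.

**What went wrong:**
- **First climb failed.** The open fingertips sat about 55 mm higher than the reported tool position, so they rode over the bar. The upward force reached at least 28 N, and a fingertip pressed on top of the bar.
- **The bar rolled back.** It rolled down the ramp onto the bench. I set the fingers down behind it as a fence, and it came to rest against them. I then slid it endways by about 45 mm, squared it up at the ramp foot and rolled it up with lower fingertips.
- **The last push was firmer than intended.** I pushed until the force rose, and it reached about 33 N at the wrist before I backed off.

**Last checks:**
- No gap is visible at the stop, and the free end looks flush with the block.
- The bar lies parallel to the groove to within 0.6°.
- The top camera puts its centre at y = +3 mm and the side camera at -5 mm, against a target of 0. They differed by a similar amount at the start, so I put this down to calibration and judged contact by the force stop and the picture.
- The look-alike bar was within 0.2 pixel of where it began. The vial, tape and timer were not measured again; the arm never went near them.

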